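# Slide the inked block up onto the press bed

### The arm

A 6-joint arm with a two-finger parallel gripper is mounted at the origin on the work surface. World frame = base frame: x ahead of the robot, y to its left, z up, the work surface at z = 0. Lengths are in m, angles in rad, forces in N, time in s.
With the tool pointing down it reaches from about 0.3 to 0.775 m from the base axis. Payload 14.6 kg.
Tool frame: the origin (TCP) lies midway between the tips of the shut fingers; the grasp point (between the pads) lies 19 mm behind it; z points along the fingers, y is the direction in which the jaws open and shut (so a half turn about z gives the same grasp; the last joint's range is limited). The gripper opens to 85 mm and grips with 20 to 120 N. Pads are 22 mm wide; open, the fingers measure 114 mm over their backs; the gripper's body (76 mm by 85 mm) begins 54 mm behind the grasp point. The pads swing forward as they close: fully open they stand 13 mm farther back than shut.
Start: joints at [1.064, 0.3, 1.521, -0, 1.321, -0.067], TCP at [0.234, 0.498, 0.231] pointing down, gripper open.
Joint ranges: [-3.03, 3.03], [-0.79, 2.21], [0.23, 2.52], [-1.04, 4.18], [0, 3.07], [-2.55, 2.55]. Speed limits (rad/s): [2.22, 2.22, 2.57, 3.14, 3.14, 3.14].

### API

Orientations are given as a unit quaternion [w, x, y, z].
In Python, from bench import robot, snapshot gives the robot as it stands.
- The arm moves only by the tool drive_tool, never from a script. Its argument "plan" is one flat list of numbers, 5 for each row, row after row: the shift along the tool's x, y, z in cm, then the turn about the tool's z in degrees, then the finger opening in cm, from 0 to 8.54. A call has 1 to 8 rows; each row shifts and turns the pose as measured when the row begins, along the tool's axes as they then stand; what a row does not reach is not made up. A row lasts 1/10 s, in which the tool goes at most 50 mm and 8.59 degrees, less where a joint would pass 70% of its speed; a pose out of reach is approached as far as the arm can. A call is refused whole if a number of a shift passes 5 or a number of a turn 8.59, either way. A call with a gripper value outside its range is refused whole. The fingers move at their own pace and stop on an object; "squeeze" is the grip in N (left out, the last holds). Time passes only in rows, so rows that do not move let the fingers close. It gives the time, the measured TCP pose, the force and the opening at its end, in the units of the state.
- robot.get_obs(): the state, without advancing time (a new reading comes with each control period).
- snapshot(name): name is "scene" or "top" or "wrist"; returns a dict with "image" (420x560x3 uint8, red, green, blue), "mtx" (3x3 intrinsics, pixels), "position" and "rotation" of the camera in the world. Camera axes: x right, y up, looking along -z (the intrinsics and any distortion apply to the point x, -y, -z); pixel columns grow to the right and rows downward; lengths in m; the calibration is good to about 2 mm. A picture is of the moment at which its call begins. There is no depth.
- robot.job_done(): hands the job in, once; it reports no verdict.
The state is a dict: "t": time; "qpos": joint angles; "qd": joint speeds; "joint_efforts": joint torques, N m; "ee_pos": TCP position; "tool_rot": TCP orientation; "ft_force": force on the tool from outside, world axes, zero at the start; "torque": the same for the moment, N m; "grip_width": finger opening in m.
Only numpy, scipy, OpenCV 4.12 (cv2) and the standard library are available. Lean on these libraries where they do the work, as an engineer would, in place of code of your own. Each camera call takes 0.05 s, during which the arm holds its last target. There are 200 camera calls.

### The job

Bring the carrier with the rust-red block (it has a knob near its front end) onto the steel bed of the small press: raise its front edge over the bed's edge while its back edge stays on the table, then push or draw it forward until the whole carrier lies flat on the bed, roughly square to it. Do not carry it through the air, and leave the carrier with the pale block where it is.

Things in the scene. Friction and masses are not known exactly. Their poses are not given: they have to be found in the camera images.
- rust_knob (a point): Grip point on the upright dark wooden knob (24 mm diameter, 32 mm tall) of the plywood carrier with the rust-red block; on the knob's axis, 54 mm above the carrier's underside, 14 mm below the knob's top. Carrier: 100 mm wide (x), 170 long (y), 36 high, 0.4 to 0.8 kg; block 4 mm proud. Knob axis is on the centre line, 22 mm behind the front end. y points forward (back to knob end), z up.
- rust_tail (a point): Middle of the lower back edge of the same carrier (the end without a knob), on its underside: 148 mm behind the knob's axis, 170 mm behind the front end. Same axes as the knob. A steel plate let in round the knob makes it front-heavy: it balances about 107 mm ahead of this edge. Starts on the table; carriers start knob end towards the bed, 20 to 60 mm from it, square to it within 5 degrees.
- bed_edge (a point): Middle of the upper front edge of the press's fixed steel bed, 15 mm above the table. y points level across the bed, away from the carriers; x along the edge. Bed 340 mm wide (x, 170 either side), 220 deep (y) to a wooden stop strip 12 mm high; green side rails stand 15 mm above the bed. The press's black roller, 95 mm high (cheeks 100), has its axis 300 mm beyond the edge.
- pale: The other carrier, alike but for its pale bare-wood block, about 170 mm beside the rust one; it stays where it is. Origin: centre of its underside, y towards its knob end; 85 mm to either end, 50 mm to either side, top at 36 mm, knob top at 68 mm.

How it is judged:
By the outcome, as a careful person would: the job done as asked, in the order asked, and still so for the second after the job is handed in, with the robot touching nothing.
It also fails if it takes over 51 s, if anything falls off the work surface, if the arm or the gripper's body presses on something with over 40 N, if the wrist force passes 120 N, or if a joint passes its speed limit or range.

## Working session

There is one attempt and no reset: what is moved stays moved. The work goes in short steps, Python scripts to look and compute and a tool call to move; the robot and the scene stay as the last step left them, time stands still between calls to the robot, and variables do not carry over. Pictures are saved under pics/ and viewed, about 8 in all and at most 12, crops included, and the job is handed in when it is done.

Besides the shell and the picture viewer there is one more tool, called after "Emit:" by a JSON object that holds its "fn" and its "kwargs", one argument or row to a line. drive_tool: Moves the arm, as the interface text tells. Its arguments: {"type":"object","properties":{"plan":{"type":"array","items":{"type":"number"}},"squeeze":{"type":"number"}},"required":["plan"]}

```bash
mkdir -p pics; ls; cat > h.py <<'E'
import numpy as np, cv2
from bench import robot, snapshot
def shot(n,f=None):
    s=snapshot(n)
    if f: cv2.imwrite(f,s["image"][:,:,::-1])
    np.savez(f"/tmp/{n}.npz",**{k:np.array(v) for k,v in s.items()}); return s
def R(s):
    r=np.array(s["rotation"],float)
    if r.shape==(3,3): return r
    w,x,y,z=r
    from scipy.spatial.transform import Rotation as Q
    return Q.from_quat([x,y,z,w]).as_matrix()
def back(s,u,v,z):
    d=np.linalg.solve(s["mtx"],[u,v,1.]);d=R(s)@(d*[1,-1,-1]);p=np.array(s["position"])
    return p+d*(z-p[2])/d[2]
def proj(s,P):
    c=R(s).T@(np.array(P)-s["position"]);c=c*[1,-1,-1];q=s["mtx"]@c;return q[:2]/q[2]
E
python3 - <<'E'
from h import *
a=shot("top","pics/top0.png");b=shot("scene","pics/scene0.png")
print({k:a[k] for k in a if k!="image"},{k:b[k] for k in b if k!="image"});print(robot.get_obs())
E
```

```text
pics
{'mtx': array([[460.96496193,   0.        , 279.50852089],
       [  0.        , 460.96496193, 209.35466269],
       [  0.        ,   0.        ,   1.        ]]), 'position': array([ 0.45407404, -0.060146  ,  0.7169177 ]), 'rotation': array([ 0.71527771,  0.03519714, -0.05653532, -0.69565991])} {'mtx': array([[470.2163652 ,   0.        , 283.89359386],
       [  0.        , 470.2163652 , 213.13723981],
       [  0.        ,   0.        ,   1.        ]]), 'position': array([0.88707283, 0.33482274, 0.53282846]), 'rotation': array([0.34115534, 0.13924096, 0.37374335, 0.85119968])}
{'t': 0.1, 'qpos': array([ 1.06440777e+00,  3.00394146e-01,  1.52153612e+00, -1.74428341e-05,
        1.32067036e+00, -6.66045062e-02]), 'qd': array([-5.89295039e-04, -1.73471293e-03, -1.21202461e-03, -3.53313953e-05,
        9.72810156e-04, -1.87125658e-03]), 'joint_efforts': array([ 2.06439989e-03, -5.44373095e+01, -3.62371087e+01,  3.66910376e-05,
        2.93375844e-03, -3.72788776e-06]), 'ee_pos': array([0.23406615, 0.49747648, 0.23078254]), 'tool_rot': array([-1.34318879e-04,  2.18122110e-01,  9.75921355e-01, -4.85832275e-04]), 'ft_force': array([-0.14932948, -0.51696215,  0.33853895]), 'torque': array([-0.0622376 ,  0.02838923, -0.00919723]), 'grip_width': 0.08533990745036207}
```

View pics/top0.png

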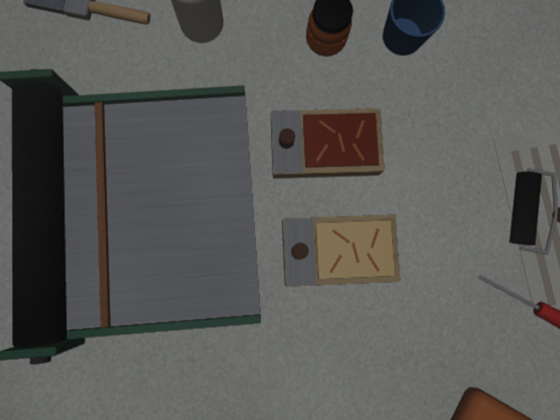

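View pics/scene0.png

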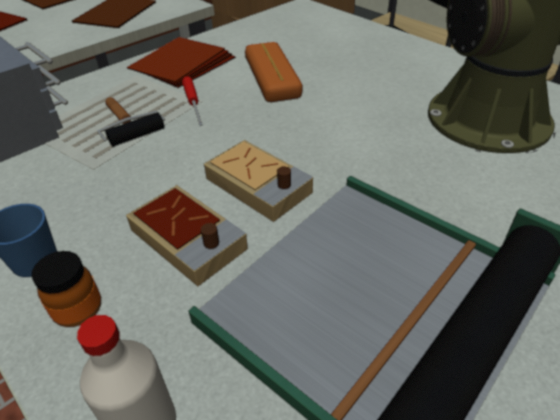

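The top view shows the rust carrier at about (272..383, 109..176) with its knob at (287,138). The pale one is at (283..399, 216..285). The bed's front edge runs from (245,90) to (260,320), with the roller at the left. I'll enlarge this area.

```bash
python3 - <<'E'
import cv2
i=cv2.imread("pics/top0.png")[75:335,235:410]
i=cv2.convertScaleAbs(i,alpha=1.8)
c=cv2.resize(i[0:115],None,fx=4.5,fy=4.5,interpolation=cv2.INTER_CUBIC)
cv2.imwrite("pics/c1.png",c);print(c.shape)
E
```

```text
(518, 788, 3)
```

View pics/c1.png

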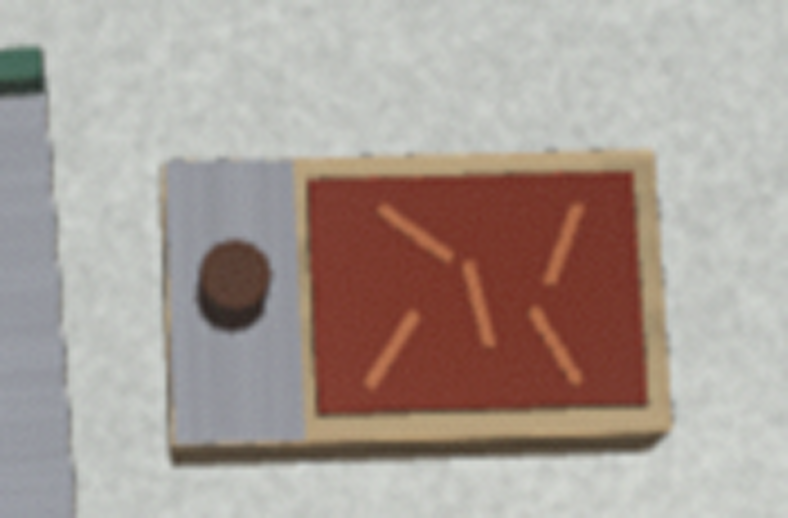

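The crop shows the carrier's top corners at (166,162), (653,152), (669,432) and (173,445). The knob top is centred at (237,273), and the bed edge runs from (47,95) to (75,510).

```bash
python3 - <<'E'
from h import *
s=dict(np.load("/tmp/top.npz"))
f=lambda u,v,z:back(s,u/4.5+235,v/4.5+75,z)
c=[f(*p,.036) for p in [(166,162),(653,152),(669,432),(173,445)]]
print(np.round(c,4)); print([round(np.linalg.norm(c[i]-c[(i+1)%4]),4) for i in range(4)])
fm=(c[0]+c[3])/2;bm=(c[1]+c[2])/2;d=fm-bm
k=f(237,273,.068)
print("front",fm,"back",bm,"yaw",np.degrees(np.arctan2(d[1],d[0])),"knob",k,"knob from front",np.linalg.norm((fm-k)[:2]))
b1,b2=f(47,95,.015),f(75,510,.015);b3=back(s,245.5,95,.015);b4=back(s,260,317,.015)
print("bed",b1,b2,b3,b4,np.linalg.norm(b3-b4)); e=b3-b4;print("bed normal",np.degrees(np.arctan2(e[0],-e[1])))
pk=[back(s,*p,.036) for p in [(283,219),(396,215),(399,279),(286,285)]];print("pale",np.round(pk,4))
E
```

```text
[[ 0.6948 -0.064   0.036 ]
 [ 0.7046 -0.231   0.036 ]
 [ 0.6067 -0.2362  0.036 ]
 [ 0.5968 -0.0691  0.036 ]]
[np.float64(0.1673), np.float64(0.098), np.float64(0.1674), np.float64(0.0982)]
front [ 0.64582621 -0.06654504  0.036     ] back [ 0.65564365 -0.23360242  0.036     ] yaw 93.3632264716005 knob [ 0.64725692 -0.08774518  0.068     ] knob from front 0.021248363099184094
bed [ 0.72515916 -0.02160613  0.015     ] [ 0.57743579 -0.03640259  0.015     ] [ 0.72699439 -0.02162927  0.015     ] [ 0.38357522 -0.0553018   0.015     ] 0.3450660259158674
bed normal 95.59999747203958
pale [[ 0.529  -0.0852  0.036 ]
 [ 0.54   -0.2546  0.036 ]
 [ 0.4451 -0.2584  0.036 ]
 [ 0.4322 -0.0919  0.036 ]]
```

Emit:
{"fn": "drive_tool", "kwargs": {
  "plan": [0,0,0,7.7,8.5,0,0,0,7.7,8.5,0,0,0,7.7,8.5,0,0,0,7.7,8.5,0,0,0,7.7,8.5,0,0,0,7.7,8.5,0,0,0,7.7,8.5,0,0,0,7.7,8.5]
}}

```text
t: 0.9
ee_pos: [0.2335, 0.4964, 0.2279]
tool_rot: [0.001, 0.702, 0.713, -0.003]
ft_force: [-0.1, 0.8, -0.1]
grip_width: 0.0851
```

```bash
cat > go.py <<'E'
import sys
from h import *
from scipy.spatial.transform import Rotation as Q
o=robot.get_obs();w,x,y,z=o["tool_rot"];M=Q.from_quat([x,y,z,w]).as_matrix()
t=np.array(list(map(float,sys.argv[1:4])));h=float(sys.argv[4])
print("t",o["t"],"pos",o["ee_pos"],"tool x heading",np.degrees(np.arctan2(M[1,0],M[0,0])),"down",M[2,2])
a=np.degrees(np.arctan2(M[1,0],M[0,0]))
print("shift cm",np.round(M.T@(t-o["ee_pos"])*100,2),"turn",round(a-h,2),"grip",o["grip_width"],"F",np.round(o["ft_force"],2))
E
python3 go.py .647 -.088 .231 93.4
```

```text
t 0.9 pos [0.23347022 0.49644688 0.22785268] tool x heading 90.89885633153429 down -0.9999750209905033
shift cm [-59.09  40.43  -0.1 ] turn -2.5 grip 0.08506188720097815 F [-0.09  0.77 -0.09]
```

Emit:
{"fn": "drive_tool", "kwargs": {
  "plan": [-3.7,2.55,0,-0.5,8.5,-3.7,2.55,0,-0.5,8.5,-3.7,2.55,0,-0.5,8.5,-3.7,2.55,0,-0.5,8.5,-3.7,2.55,0,0,8.5,-3.7,2.55,0,0,8.5,-3.7,2.55,0,0,8.5,-3.7,2.55,0,0,8.5]
}}

```text
t: 1.7
ee_pos: [0.4508, 0.1996, 0.2266]
tool_rot: [0.001, 0.689, 0.725, -0.005]
ft_force: [0.1, 0.8, 0.5]
grip_width: 0.0849
```

```bash
python3 go.py .647 -.088 .231 93.4
```

```text
t 1.7 pos [0.45084693 0.19959819 0.22658276] tool x heading 92.9604702236161 down -0.9999421877673575
shift cm [-29.74  18.1   -0.32] turn -0.44 grip 0.08489600891961445 F [0.13 0.84 0.55]
```

Emit:
{"fn": "drive_tool", "kwargs": {
  "plan": [-3.7,2.3,0,0,8.5,-3.7,2.3,0,0,8.5,-3.7,2.3,0,0,8.5,-3.7,2.3,0,0,8.5,-3.7,2.3,0,0,8.5,-3.7,2.3,0,0,8.5,-3.7,2.3,0,0,8.5,-3.0,1.6,0,0,8.5]
}}

```text
t: 2.5
ee_pos: [0.6481, -0.0947, 0.225]
tool_rot: [-0.001, 0.689, 0.725, -0.007]
ft_force: [-0.3, 0.6, -0.5]
grip_width: 0.0851
```

```bash
python3 go.py .647 -.088 .12 93.4; python3 -c "
from h import *
s=shot('wrist','pics/w1.png'); print(s['position'],proj(s,[.647,-.088,.068]))"
```

```text
t 2.5 pos [ 0.64810261 -0.09471155  0.22504853] tool x heading 92.86603563618783 down -0.9999124958014998
shift cm [ 0.76  0.04 10.5 ] turn -0.53 grip 0.08510958517671398 F [-0.33  0.57 -0.45]
[ 0.64756944 -0.02309058  0.36651081] [279.43475352 186.70565645]
```

View pics/w1.png

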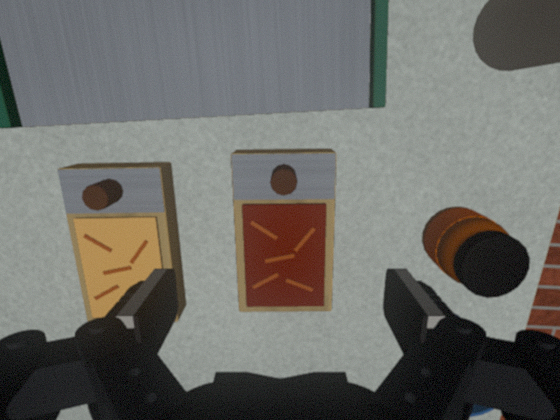

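The wrist view shows the knob top at about (284,180) and the carrier's top front corners at (232,153) and (335,152). The bed edge runs from (20,127) to (370,108). Next I'll compare these with the earlier estimates.

```bash
python3 - <<'E'
from h import *
s=dict(np.load("/tmp/wrist.npz"))
for n,u,v,z in [("knob",284,180,.068),("fl",232,153,.036),("fr",335,152,.036),("bl",240,311,.036),("br",332,311,.036),("b1",20,127,.015),("b2",370,108,.015)]: print(n,back(s,u,v,z).round(4))
E
```

```text
knob [ 0.6506 -0.0819  0.068 ]
fl [ 0.6009 -0.0651  0.036 ]
fr [ 0.6971 -0.0592  0.036 ]
bl [ 0.6114 -0.233   0.036 ]
br [ 0.7098 -0.2274  0.036 ]
b1 [ 0.3893 -0.0531  0.015 ]
b2 [ 0.7298 -0.0181  0.015 ]
```

Emit:
{"fn": "drive_tool", "kwargs": {
  "plan": [0.5,0.1,4.5,-0.3,8.5,0.3,0,4.5,-0.2,8.5,0.2,0,3.0,0,8.5,0,0,2.0,0,8.5,0,0,0,0,8.5]
}}

```text
t: 3.05
ee_pos: [0.648, -0.0926, 0.0772]
tool_rot: [-0.002, 0.688, 0.725, -0.008]
ft_force: [-0.8, 0.4, -0.3]
grip_width: 0.0851
```

```bash
python3 go.py .649 -.085 .038 93.4
```

```text
t 3.05 pos [ 0.64798229 -0.09258334  0.07717757] tool x heading 92.98782960948496 down -0.99988102379629
shift cm [0.78 0.19 3.91] turn -0.41 grip 0.08507712662465217 F [-0.78  0.38 -0.26]
```

Emit:
{"fn": "drive_tool", "kwargs": {
  "plan": [0.6,0.1,1.5,-0.4,8.5,0.3,0.1,1.5,0,8.5,0.1,0,0.8,0,8.5,0,0,0,0,8.5]
}}

```text
t: 3.45
ee_pos: [0.65, -0.0817, 0.0384]
tool_rot: [-0.001, 0.686, 0.728, -0.007]
ft_force: [0.1, 0.2, 1.0]
grip_width: 0.0851
```

```bash
python3 go.py .649 -.085 .038 93.4;  python3 -c "
from h import *
s=shot('wrist','pics/w2.png'); o=robot.get_obs(); print(proj(s,[.649,-.085,.068]))
i=cv2.imread('pics/w2.png');cv2.imwrite('pics/w2.png',cv2.convertScaleAbs(i,alpha=1.6))"
```

```text
t 3.45 pos [ 0.65002727 -0.0816904   0.038409  ] tool x heading 93.4480088229394 down -0.9999068753696907
shift cm [-0.32 -0.12  0.04] turn 0.05 grip 0.08513587304546844 F [0.06 0.16 1.03]
[271.71521483 321.77062867]
```

View pics/w2.png

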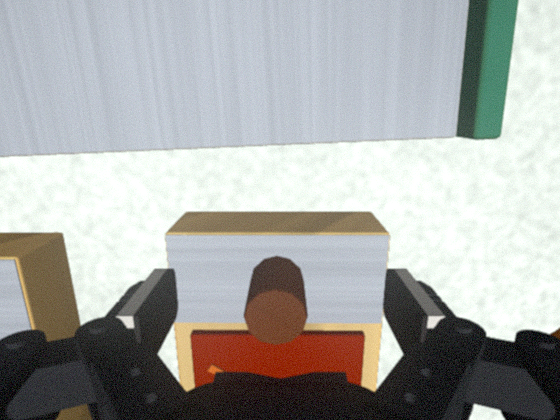

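The knob top is at (275,314), about 3 mm forward of my estimate. That puts it at the TCP (y about -0.082), centred between the open jaws, so I'll close now.

Emit:
{"fn": "drive_tool", "kwargs": {
  "plan": [0,0,0,0,2.0,0,0,0,0,2.0,0,0,0,0,2.0,0,0,0,0,2.0,0,0,0,0,2.0,0,0,0,0,2.0,0,0,0,0,2.0,0,0,0,0,2.0],
  "squeeze": 25
}}

```text
t: 4.3
ee_pos: [0.6513, -0.0823, 0.0417]
tool_rot: [0.001, 0.686, 0.728, -0.006]
ft_force: [-0.6, 0.2, -0.7]
grip_width: 0.0228
```

```bash
python3 go.py .650 -.082 .060 93.4
```

```text
t 4.3 pos [ 0.65133059 -0.08227812  0.04174971] tool x heading 93.40392266229529 down -0.9999357361767047
shift cm [ 0.02 -0.14 -1.82] turn 0.0 grip 0.022820592820419407 F [-0.6   0.16 -0.71]
```

Emit:
{"fn": "drive_tool", "kwargs": {
  "plan": [-0.15,0,-0.5,0,2.0,-0.15,0,-0.5,0,2.0,-0.2,0,-0.5,0,2.0,-0.2,0,-0.5,0,2.0,0,0,-0.2,0,2.0,0,0,0,0,2.0]
}}

```text
t: 4.9
ee_pos: [0.6509, -0.0897, 0.0641]
tool_rot: [-0.0, 0.686, 0.728, -0.006]
ft_force: [-0.1, 0.0, -5.0]
grip_width: 0.0233
```

```bash
python3 go.py .650 -.082 .063 95.7;  python3 -c "
from h import *
s=shot('scene'); i=s['image'][130:330,90:290,::-1]
cv2.imwrite('pics/s1.png',cv2.resize(cv2.convertScaleAbs(i,alpha=1.5),None,fx=3,fy=3,interpolation=2))"
```

```text
t 4.9 pos [ 0.65091725 -0.0896727   0.06414391] tool x heading 93.39240627285417 down -0.9999199878949177
shift cm [ 0.77 -0.05  0.11] turn -2.31 grip 0.023297278438299145 F [-0.09  0.01 -5.04]
```

View pics/s1.png

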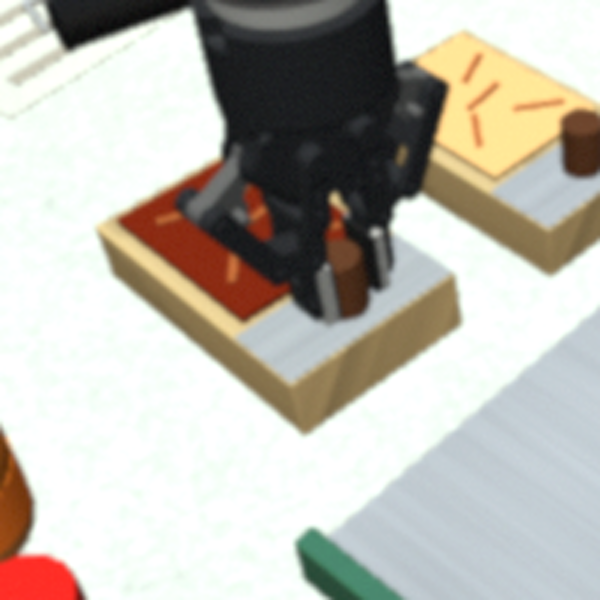

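The front edge is up, with its lower corner at crop pixel (305,433) and the lower back corner at (118,275). I'll check pitched against level numerically.

```bash
python3 - <<'E'
from h import *
s=dict(np.load("/tmp/scene.npz"))
print("seen front",(90+305/3,130+433/3),"back",(90+118/3,130+275/3), "top back", (90+98/3,130+228/3),"topfront",(90+293/3,130+385/3))
h=np.radians(93.4);f=np.array([np.cos(h),np.sin(h),0]);r=np.array([np.sin(h),-np.cos(h),0]);k=np.array([.651,-.0897,0])
for deg in (8.6,4,0):
    a=np.radians(deg)
    fw=f*np.cos(a)+[0,0,np.sin(a)];up=-f*np.sin(a)+[0,0,np.cos(a)]
    G=k+[0,0,.0224+.054]
    P=lambda x,y,z:proj(s,G+r*x+fw*y+up*(z-.054)).round(1)
    print(deg,"front",P(.05,.022,0),"back",P(.05,-.148,0),"topback",P(.05,-.148,.036),"topfront",P(.05,.022,.036))
E
```

```text
seen front (191.66666666666669, 274.33333333333337) back (129.33333333333334, 221.66666666666669) top back (122.66666666666666, 206.0) topfront (187.66666666666669, 258.33333333333337)
8.6 front [195.4 278. ] back [131.5 232.6] topback [124.1 214.9] topfront [189.  258.9]
4 front [193.8 277.5] back [127.9 225.9] topback [121.3 208.5] topfront [188.6 259.4]
0 front [192.3 276.8] back [124.8 220.1] topback [119.  203.1] topfront [188.2 259.7]
```

Those corner readings suggest a pitch of only about 3°, so the tail may be off the table. I'll look closer.

```bash
python3 - <<'E'
from h import *
s=dict(np.load("/tmp/scene.npz")); i=s['image'][195:285,110:210,::-1]
cv2.imwrite('pics/s2.png',cv2.resize(i,None,fx=6.5,fy=6.5,interpolation=2))
E
```

```text
(no output)
```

View pics/s2.png

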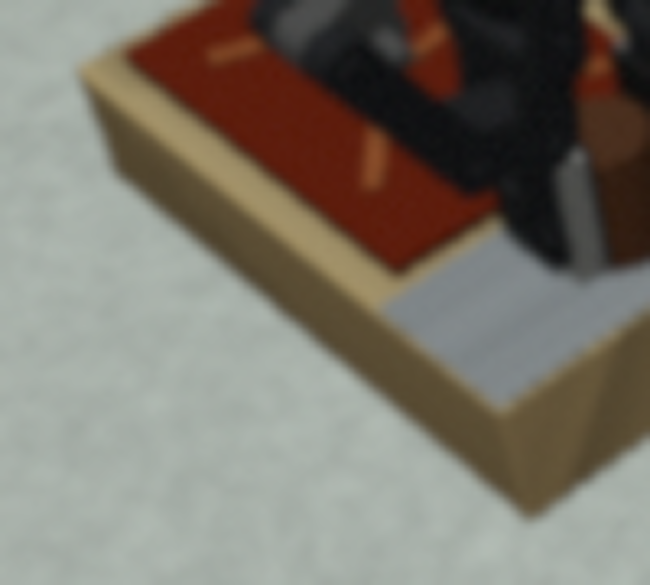

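Lower edge: front corner (191.5,275), back corner (128.2,221.5); top edge: (187.4,258.4) and (122.3,205.8). I'll fit the pose to these.

```bash
cat > fit.py <<'E'
from h import *
from scipy.optimize import least_squares
C=[(.05,.022,0),(.05,-.148,0),(.05,.022,.036),(.05,-.148,.036),(-.05,.022,0),(-.05,-.148,0),(-.05,.022,.036),(-.05,-.148,.036)]
def pts(p):
    h,a=p[3],p[4];f=np.array([np.cos(h),np.sin(h),0]);r=np.array([np.sin(h),-np.cos(h),0]);z=np.array([0,0,1.])
    fw=f*np.cos(a)+z*np.sin(a);up=-f*np.sin(a)+z*np.cos(a)
    return lambda q:p[:3]+r*q[0]+fw*q[1]+up*q[2]
def fit(s,obs,tail=False,x0=(.65,-.08,.02,1.63,.05)):
    def e(p):
        P=pts(p);r=np.concatenate([proj(s,P(C[i]))-o for i,o in obs.items()])
        return np.append(r,1000*P((0,-.148,0))[2]) if tail else r
    o=least_squares(e,x0);P=pts(o.x)
    print("pitch",np.degrees(o.x[4]).round(2),"yaw",np.degrees(o.x[3]).round(2),"front",P((0,.022,0)).round(4),"tail",P((0,-.148,0)).round(4),"rms",np.sqrt(np.mean(o.fun**2)).round(2))
E
python3 - <<'E'
from fit import *
s=dict(np.load("/tmp/scene.npz"))
o={0:(191.5,275),1:(128.2,221.5),2:(187.4,258.4),3:(122.3,205.8)}
fit(s,o);fit(s,o,True)
E
```

```text
pitch 0.77 yaw 93.12 front [ 0.6387 -0.0921 -0.0041] tail [ 0.6479 -0.2618 -0.0063] rms 0.15
pitch 1.48 yaw 92.79 front [ 0.6419 -0.0845  0.0044] tail [ 0.6502 -0.2543 -0.    ] rms 0.21
```

The fit and the 5 N force (full weight) both say the grip lifted the carrier level. I'll put it down where it was and regrip high on the knob with the minimum squeeze, so that it can hinge in the pads.

Emit:
{"fn": "drive_tool", "kwargs": {
  "plan": [0,0,0.5,0,2.0,0,0,0.5,0,2.0,0,0,0.5,0,2.0,0,0,0.5,0,2.0,0,0,0.2,0,2.0,0,0,0,0,2.0]
}}

```text
t: 5.55
ee_pos: [0.651, -0.0896, 0.0421]
tool_rot: [0.0, 0.686, 0.728, -0.006]
ft_force: [-0.9, -1.0, -3.5]
grip_width: 0.0233
```

Emit:
{"fn": "drive_tool", "kwargs": {
  "plan": [0,0,0.15,0,2.0,0,0,0,0,2.0,0,0,0,0,4.0,0,0,0,0,4.0,0,0,0,0,4.0,0,0,0,0,4.0]
}}

```text
t: 6.15
ee_pos: [0.652, -0.0899, 0.0419]
tool_rot: [0.002, 0.686, 0.728, -0.006]
ft_force: [-0.4, -0.7, 0.6]
grip_width: 0.04
```

Emit:
{"fn": "drive_tool", "kwargs": {
  "plan": [0,0,-0.5,0,4.0,0,0,-0.5,0,4.0,0,0,-0.2,0,4.0,0,0,0,0,4.0],
  "squeeze": 20
}}

```text
t: 6.55
ee_pos: [0.6523, -0.0898, 0.0553]
tool_rot: [0.002, 0.686, 0.728, -0.005]
ft_force: [0.6, -0.2, 0.5]
grip_width: 0.0401
```

Emit:
{"fn": "drive_tool", "kwargs": {
  "plan": [0,0,0,0,2.0,0,0,0,0,2.0,0,0,0,0,2.0,0,0,0,0,2.0,0,0,0,0,2.0]
}}

```text
t: 7.05
ee_pos: [0.6524, -0.0898, 0.0556]
tool_rot: [0.002, 0.686, 0.728, -0.005]
ft_force: [-0.9, 0.4, 2.2]
grip_width: 0.023
```

Emit:
{"fn": "drive_tool", "kwargs": {
  "plan": [0,0,-0.4,0,2.0,0,0,-0.4,0,2.0,0,0,0,0,2.0]
}}

```text
t: 7.35
ee_pos: [0.6515, -0.0896, 0.0625]
tool_rot: [0.001, 0.686, 0.728, -0.006]
ft_force: [-0.3, 0.8, -4.5]
grip_width: 0.0226
```

```bash
cat > look.py <<'E'
import sys
from h import *
o=robot.get_obs();print(o["ee_pos"],o["ft_force"].round(2),o["torque"].round(3),o["grip_width"])
s=shot('scene'); i=s['image'][195:285,110:210,::-1]
cv2.imwrite(sys.argv[1],cv2.resize(i,None,fx=6.5,fy=6.5,interpolation=2))
E
python3 look.py pics/s3.png
```

```text
[ 0.65151384 -0.08959628  0.06252972] [-0.32  0.84 -4.53] [ 0.209 -0.036 -0.04 ] 0.022561878006483564
```

View pics/s3.png

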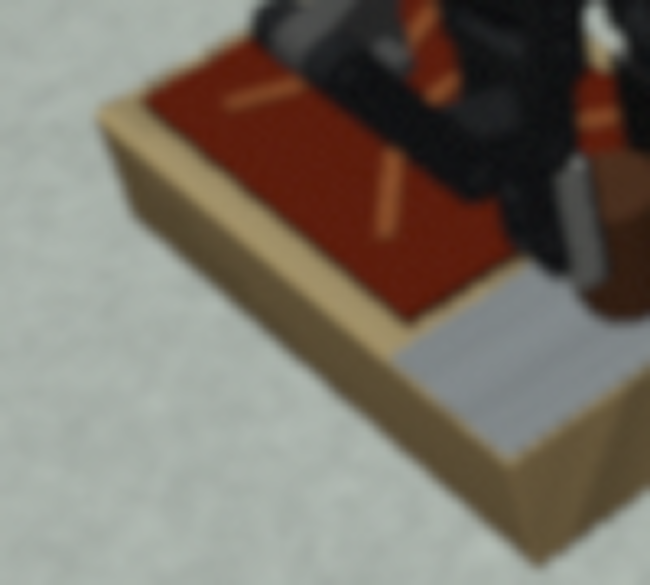

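```bash
python3 - <<'E'
from fit import *
s=dict(np.load("/tmp/scene.npz"))
o={0:(193.1,281.9),1:(130.8,228.1),2:(188.9,265.8),3:(125.4,212.4)}
fit(s,o);fit(s,o,True)
# initial scene flat, from knob pose, predicted px for reference
p=np.array([.651,-.0896,0,np.radians(93.4),0])
for a,z in((0,0),(0,.007),(2.7,.007)):
    p[4]=np.radians(a);p[2]=z;print(a,z,[proj(s,pts(p)(C[i])).round(1) for i in range(4)])
E
```

```text
pitch 0.97 yaw 92.6 front [ 0.64   -0.0891 -0.017 ] tail [ 0.6477 -0.2589 -0.0198] rms 0.07
pitch 3.17 yaw 91.62 front [ 0.6497 -0.0664  0.0093] tail [ 6.545e-01 -2.361e-01 -1.000e-04] rms 0.49
0 0 [array([194.7, 286.9]), array([128.3, 230.1]), array([190.8, 270.6]), array([122.7, 213.8])]
0 0.007 [array([193.9, 283.8]), array([127.2, 227. ]), array([190. , 267.2]), array([121.6, 210.5])]
2.7 0.007 [array([193.8, 283.3]), array([128.4, 230.2]), array([189.1, 266.1]), array([122.2, 213.4])]
```

```bash
python3 - <<'E'
from fit import *
s=dict(np.load("/tmp/scene.npz"))
def sub(g,seeds):
    return cv2.cornerSubPix(g,np.array(seeds,np.float32).reshape(-1,1,2),(4,4),(-1,-1),(3,50,.01)).reshape(-1,2)
g0=cv2.imread("pics/scene0.png",0);g1=cv2.cvtColor(s["image"],cv2.COLOR_RGB2GRAY)
p=np.array([.650,-.082,0,np.radians(93.4),0])
pr=[proj(s,pts(p)(C[i])) for i in range(4)]
a=sub(g0,[q+[-1,-1] for q in pr]);b=sub(g1,[(193.1,281.9),(130.8,228.1),(188.9,265.8),(125.4,212.4)])
print("pred0",np.round(pr,1).tolist());print("seen0",a.round(1).tolist());print("seen1",b.round(1).tolist())
bias=a-pr
for n,q in(("0",a),("1",b)):
    c={i:q[i]-bias[i] for i in range(4)};fit(s,c);fit(s,c,True)
E
```

```text
pred0 [[198.4, 289.6], [131.3, 232.2], [194.6, 273.3], [125.7, 215.9]]
seen0 [[197.6999969482422, 286.1000061035156], [130.8000030517578, 230.0], [193.8000030517578, 271.5], [125.69999694824219, 216.0]]
seen1 [[192.1999969482422, 282.0], [129.89999389648438, 227.6999969482422], [187.5, 266.3999938964844], [124.0999984741211, 212.89999389648438]]
pitch 0.0 yaw 93.4 front [ 0.6487 -0.06    0.    ] tail [ 0.6588 -0.2297  0.    ] rms 0.0
pitch 0.0 yaw 93.4 front [ 0.6487 -0.06    0.    ] tail [ 0.6588 -0.2297  0.    ] rms 0.0
pitch 2.77 yaw 91.37 front [ 0.6538 -0.0613  0.0109] tail [ 0.6579 -0.231   0.0027] rms 0.06
pitch 2.46 yaw 91.5 front [ 0.6525 -0.0644  0.0073] tail [ 0.6569 -0.2342  0.    ] rms 0.09
```

Emit:
{"fn": "drive_tool", "kwargs": {
  "plan": [0,0,-0.4,0,2.0,0,0,-0.4,0,2.0,0,0,-0.4,0,2.0,0,0,0,0,2.0]
}}

```text
t: 7.8
ee_pos: [0.6512, -0.0894, 0.0747]
tool_rot: [0.0, 0.686, 0.728, -0.007]
ft_force: [0.1, 0.2, -3.8]
grip_width: 0.023
```

```bash
python3 - <<'E'
from h import *
t=[];
for i in range(4):
    s=shot("scene");o=robot.get_obs();t.append(np.r_[o["ft_force"],o["torque"]])
print(np.mean(t,0).round(3),o["ee_pos"])
c=shot("top")
A=cv2.resize(s['image'][190:285,115:205,::-1],None,fx=4.2,fy=4.2,interpolation=2)
B=cv2.resize(c['image'][95:190,270:400,::-1],None,fx=4.2,fy=4.2,interpolation=2)
print(A.shape,B.shape);cv2.imwrite('pics/s4.png',np.hstack([A,B])[:, :800])
E
```

```text
[-0.48   0.592 -4.69   0.19  -0.027  0.009] [ 0.65083516 -0.08923244  0.07373731]
(399, 378, 3) (399, 546, 3)
```

View pics/s4.png

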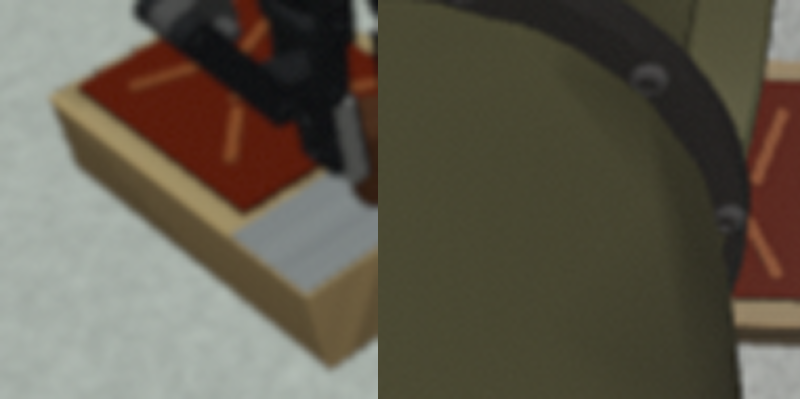

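```bash
python3 - <<'E'
from fit import *
s=dict(np.load("/tmp/scene.npz"))
b=np.array([(193.8,277.4),(132.9,229.3),(188.1,260.7),(127.4,213.3)]);bias=np.array([(-.7,-3.5),(-.5,-2.2),(-.8,-1.8),(0,.1)])
for B in(bias,bias.mean(0)):
    c={i:(b-B)[i] for i in range(4)};fit(s,c);fit(s,c,True)
t=dict(np.load("/tmp/top.npz"));i=cv2.convertScaleAbs(t['image'][95:195,350:410,::-1],alpha=1.8)
i0=cv2.convertScaleAbs(cv2.imread("pics/top0.png")[95:195,350:410],alpha=1.8)
cv2.imwrite('pics/t1.png',cv2.resize(np.hstack([i0,i]),None,fx=6,fy=6,interpolation=2))
E
```

```text
pitch 6.84 yaw 91.24 front [ 0.65   -0.0607  0.0182] tail [ 0.6537 -0.2294 -0.002 ] rms 0.31
pitch 7.03 yaw 91.15 front [ 0.651  -0.0585  0.0208] tail [ 0.6544 -0.2272 -0.    ] rms 0.29
pitch 4.75 yaw 92.7 front [ 0.6355 -0.0938 -0.0188] tail [ 0.6435 -0.263  -0.0329] rms 0.24
pitch 7.89 yaw 91.19 front [ 0.6513 -0.0575  0.0232] tail [ 6.548e-01 -2.258e-01 -2.000e-04] rms 0.78
```

View pics/t1.png

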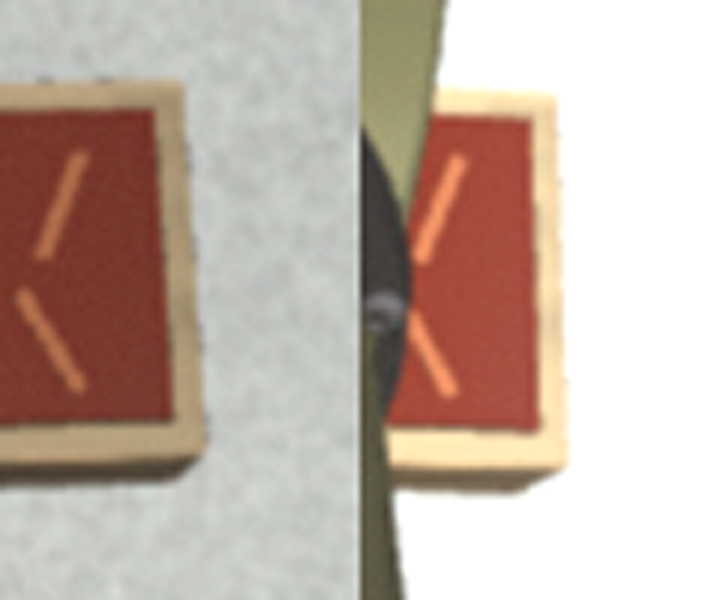

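The back edge spans the same pixels in the top view (368 against 369 before), so its height is unchanged. The tail is therefore on the table, and the front is up about 21 mm. Carrier yaw is about 91.3° and the bed's is 95.7°. I'll draw forward while turning about 4.4°.

Emit:
{"fn": "drive_tool", "kwargs": {
  "plan": [0.3,0,-0.3,-0.7,2.0,1.0,0,-0.05,-0.7,2.0,1.0,0,-0.05,-0.7,2.0,1.0,0,-0.05,-0.7,2.0,1.0,0,-0.05,-0.7,2.0,1.0,0,-0.05,-0.7,2.0,0,0,0,0,2.0]
}}

```text
t: 8.75
ee_pos: [0.645, -0.0306, 0.0788]
tool_rot: [-0.001, 0.655, 0.755, -0.007]
ft_force: [-0.2, 1.3, -3.2]
grip_width: 0.023
```

```bash
python3 go.py .643 .008 .077 97.8
```

```text
t 8.75 pos [ 0.64495785 -0.03062427  0.07882201] tool x heading 98.10153199422548 down -0.9999009350901009
shift cm [3.85 0.35 0.15] turn 0.3 grip 0.02303541298181491 F [-0.25  1.27 -3.15]
```

Emit:
{"fn": "drive_tool", "kwargs": {
  "plan": [1.0,0.1,0,0,2.0,1.0,0.1,0,0,2.0,1.0,0.1,0,0,2.0,0.9,0,0,0,2.0,0,0,0,0,2.0]
}}

```text
t: 9.25
ee_pos: [0.6422, 0.012, 0.0784]
tool_rot: [-0.001, 0.655, 0.755, -0.007]
ft_force: [0.9, -0.3, -5.0]
grip_width: 0.023
```

```bash
python3 - <<'E'
from h import *
o=robot.get_obs();print(o["ee_pos"],o["ft_force"].round(2),o["torque"].round(3),o["grip_width"])
s=shot("scene");A=cv2.resize(s['image'][170:370,120:340,::-1],None,fx=3,fy=3,interpolation=2)
cv2.imwrite('pics/s5.png',A)
E
```

```text
[0.64219202 0.0119784  0.07840195] [ 0.89 -0.32 -4.97] [ 0.125  0.015 -0.018] 0.022958909636874376
```

View pics/s5.png

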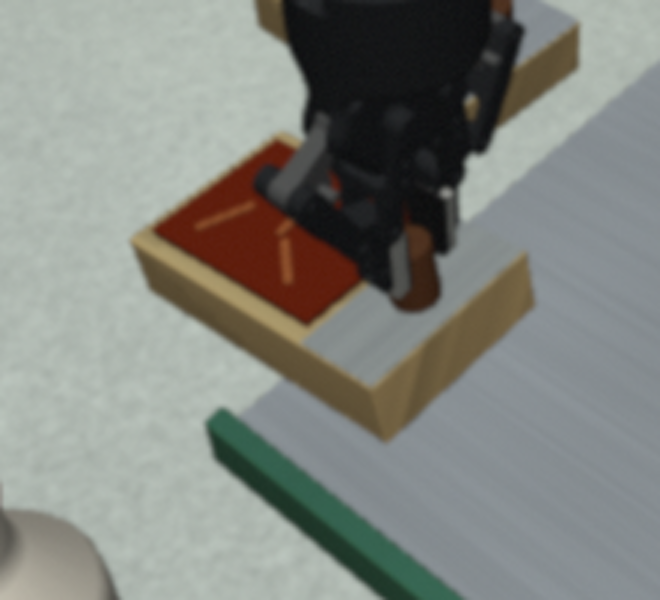

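The carrier's front lies over the bed, the back is still low on the table, and its side is about parallel to the rail. The balance point is about at the edge, so I'll lower while drawing on.

Emit:
{"fn": "drive_tool", "kwargs": {
  "plan": [0.8,0,0.1,0,2.0,0.8,0,0.2,0,2.0,0.8,0,0.2,0,2.0,0.8,0,0.2,0,2.0,0.8,0,0.1,0,2.0,0,0,0,0,2.0]
}}

```text
t: 9.9
ee_pos: [0.6372, 0.0529, 0.071]
tool_rot: [0.001, 0.656, 0.755, -0.006]
ft_force: [-1.7, 2.7, -0.4]
grip_width: 0.023
```

```bash
python3 go.py .626 .136 .0706 98.1
```

```text
t 9.9 pos [0.63720015 0.05289166 0.0709588 ] tool x heading 98.01260238357301 down -0.9999143819990459
shift cm [ 8.39  0.05 -0.05] turn -0.09 grip 0.023035812926635563 F [-1.74  2.71 -0.43]
```

Emit:
{"fn": "drive_tool", "kwargs": {
  "plan": [1.1,0.03,0,0,2.0,1.1,0.03,0,0,2.0,1.1,0.03,0,0,2.0,1.1,0.03,0,0,2.0,1.1,0.03,0,0,2.0,1.1,0.03,0,0,2.0,1.1,0.03,0,0,2.0,0,0,0,0,2.0]
}}

```text
t: 10.7
ee_pos: [0.6279, 0.137, 0.0708]
tool_rot: [0.001, 0.656, 0.755, -0.006]
ft_force: [-0.4, 2.8, -0.1]
grip_width: 0.0227
```

```bash
python3 go.py .626 .132 .0706 98.1;python3 - <<'E'
from h import *
s=shot("scene");cv2.imwrite('pics/s6.png',cv2.convertScaleAbs(cv2.resize(s['image'][170:400,140:400,::-1],None,fx=2.6,fy=2.6,interpolation=2),alpha=1.2))
E
```

```text
t 10.7 pos [0.6279332  0.13695137 0.07082018] tool x heading 98.05032677919891 down -0.999923746669006
shift cm [-0.46 -0.26  0.03] turn -0.05 grip 0.022677427014060073 F [-0.44  2.76 -0.14]
```

View pics/s6.png

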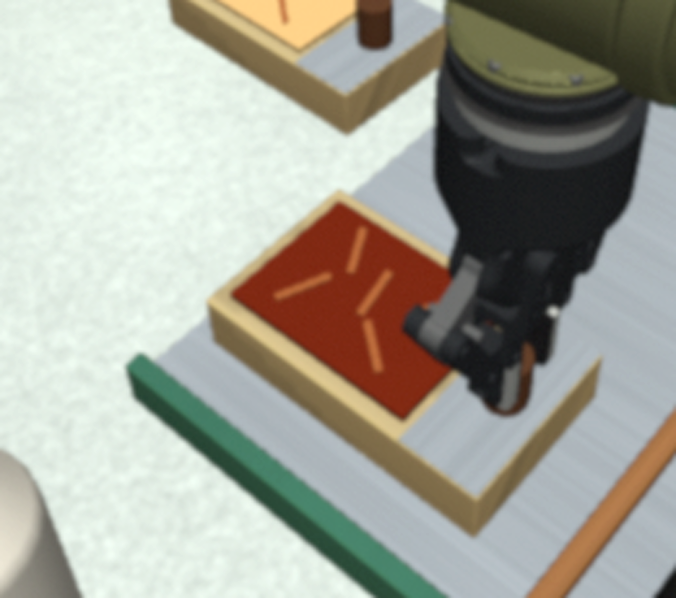

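The whole carrier is past the bed edge and parallel to the rail, with its back lower corner at (215,340), inside the edge line. I'll release and rise.

Emit:
{"fn": "drive_tool", "kwargs": {
  "plan": [0,0,0,0,4.5,0,0,0,0,4.5,0,0,0,0,4.5,0,0,0,0,4.5,0,0,0,0,4.5]
}}

```text
t: 11.25
ee_pos: [0.6281, 0.1356, 0.0707]
tool_rot: [0.001, 0.656, 0.754, -0.006]
ft_force: [-0.6, -0.7, 0.8]
grip_width: 0.045
```

Emit:
{"fn": "drive_tool", "kwargs": {
  "plan": [0,0,-1.5,0,4.5,0,0,-3,0,4.5,0,0,-4,0,4.5,0,0,-4,0,4.5,0,0,-4,0,4.5,-2,0,-3,0,4.5,0,0,0,0,4.5,0,0,0,0,4.5]
}}

```text
t: 12.05
ee_pos: [0.6312, 0.1167, 0.2816]
tool_rot: [0.002, 0.657, 0.754, -0.004]
ft_force: [0.7, 0.7, -0.1]
grip_width: 0.0452
```

```bash
python3 - <<'E'
from h import *
o=robot.get_obs();print(o["ee_pos"],o["ft_force"].round(2))
s=shot("wrist");cv2.imwrite('pics/w3.png',cv2.convertScaleAbs(s["image"][:,:,::-1],alpha=1.4))
E
```

```text
[0.63117391 0.11667866 0.28159462] [ 0.67  0.74 -0.13]
```

The picture limit is reached, so I'll do the final check numerically.

```bash
python3 - <<'E'
from fit import *
s0=dict(np.load("/tmp/scene.npz"));s=shot("scene");w=dict(np.load("/tmp/wrist.npz"))
def red(m,z):
    i=m["image"].astype(int);k=((i[...,0]>2.0*i[...,1])&(i[...,0]>60)).astype(np.uint8)
    n,l,st,ce=cv2.connectedComponentsWithStats(cv2.morphologyEx(k,cv2.MORPH_OPEN,np.ones((3,3))))
    j=1+np.argmax(st[1:,4]);c=cv2.findContours((l==j).astype(np.uint8),0,2)[0][0]
    h=cv2.convexHull(c).reshape(-1,2)
    P=np.array([back(m,*p,z)[:2] for p in h],np.float32)*1000
    r=cv2.minAreaRect(P);return r,st[j],cv2.boxPoints(r).round(0).tolist()
for n,m in(("wrist",w),("scene",s)): print(n,red(m,.055))
o={0:(321.9,375),1:(222.7,300.8),2:(322.7,361.2),3:(220.8,285.4)}
p=np.array([.628,.136,.015,np.radians(95.7),0]);print([proj(s,pts(p)(C[i])).round(1).tolist() for i in range(4)],o)
fit(s,o,x0=p)
d=np.abs(s["image"].astype(int)-s0["image"]).max(2)[280:315,205:240];print("rear corner change after release",d.max(),d.mean())
E
```

```text
wrist (((638.72802734375, 53.62224197387695), (78.78950500488281, 109.14595794677734), 6.216296672821045), array([ 243,  186,   74,   94, 5989], dtype=int32), [[594.0, 104.0], [605.0, -5.0], [684.0, 4.0], [672.0, 112.0]])
scene (((637.8404541015625, 51.791072845458984), (80.36598205566406, 110.25626373291016), 6.036789417266846), array([ 231,  249,  102,   81, 4016], dtype=int32), [[592.0, 102.0], [604.0, -7.0], [684.0, 1.0], [672.0, 111.0]])
[[322.9, 378.9], [222.6, 301.8], [324.1, 363.1], [219.7, 285.1]] {0: (321.9, 375), 1: (222.7, 300.8), 2: (322.7, 361.2), 3: (220.8, 285.4)}
pitch -2.16 yaw 97.05 front [ 0.6148  0.1447 -0.0074] tail [ 0.6357 -0.0239 -0.001 ] rms 0.37
rear corner change after release 40 21.21551020408163
```

```bash
python3 -c "
from bench import robot
print(robot.job_done())"
```

```text
the job is handed in; nothing more can be done
None
```

The carrier with the rust-red block lies on the steel bed, and the job is handed in. One fault along the way: my first grip briefly lifted the whole carrier off the table.

**What I did:**
- **First grip:** I gripped the knob low at 25 N. The carrier came up nearly level by about 2 cm, and the force read its full weight of about 5 N. I set it straight back down about 8 mm further back, turned about 2°, and it was never carried towards the bed.
- **Second grip:** I gripped high on the knob at 20 N, so the carrier could hinge. The front rose about 21 mm (pitch about 7°). In the top view the back edge kept its size (368 pixels against 369), so I took it to be on the table.
- **Placing:** I drew it over the bed edge while turning it square. Once its balance point was past the edge I lowered it flat, drew it fully on, released and rose clear.

**Last checks:**
- **Position and square:** Two cameras agree on the block's position within about 2 mm. Its yaw is about 96.1° against 95.7° for the bed. The back edge is about 17 mm inside the bed edge, and by dead reckoning the front is about 3 cm short of the stop strip.
- **Contact:** The gripper is about 20 cm above the carrier and touching nothing. The handed-in time was about 12 s.

**Weak or disagreeing checks:**
- **Flatness:** A rough fit from hand-read corners gave −2° pitch and a low height. I put that down to its weak depth accuracy, because the two-camera block check fits a flat carrier at bed height.
- **Tail contact:** During the raise, the force and torque readings were too noisy to confirm the tail was on the table, so that rests on the images.
- **Final look:** The picture limit was used up, so I did not view the scene after release. The brightness near the rear corner changed fairly evenly, which I took as the arm's shadow.
- **Pale carrier:** I did not measure it again. It looked untouched in the last picture I viewed.

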